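# Heat the loaded sample pot, shelve the blank

## Task

The two red sample pots with black lids look alike, but one holds a steel test piece and is heavy, the other only a light plastic blank. Lift to tell which is which, then stand the heavy pot in the middle of the bare hotplate within the robot's reach and the light pot in the low blue tray. Keep both pots upright and set them down rather than dropping them.

Things in the scene. Friction and masses are not known exactly. Their poses are not given: they have to be found in the camera images.
- pot_a: one of two identical closed rigid round red plastic pots with black lid and white band (not the white pot): 56 mm in diameter, 92 mm high including the 14 mm lid, which does not come off. Stands upright on the table. Origin: centre of its underside, z up. Heavy or light by chance: heavy weighs 0.58 to 0.74 kg in all, light 0.13 to 0.17 kg; the content can shift 3 mm
- pot_b: the other red pot, identical to pot_a in every visible way; whichever of the two is heavy, the other is light. Both are best gripped from above about 25 mm below the top of the lid; much deeper, the lid may meet the gripper
- hotplate: fixed, cold single hotplate on the robot's left or right: white housing 190 x 190 mm, blue front panel, slotted metal collar and on top a bare dark flat disc, 150 mm in diameter, its face 100 mm above the table. Origin: table height, straight below the disc's middle; z up. Not the twin heater carrying two beakers at the table's left edge
- tray: fixed low blue open tray, 180 x 180 mm outside, 35 mm high, walls and floor 5 mm thick, on the side opposite the hotplate. Origin: centre of its underside, at table height; z up. Not the taller white tray
Things that resemble listed ones, but are neither listed nor needed, are in the scene too. Leave any green or yellow look-alike of the pot_a alone.

How it is judged:
At the end, for the whole second after the job is handed in: The heavy pot stands upright (within 10 degrees) on the hotplate's disc with its full weight, its axis within 35 mm of the disc's middle; the light pot stands upright (within 10 degrees) on the floor of the blue tray; both are at rest (((contact force between pot_a and hotplate above 3.5 N and horizontal distance between pot_a and hotplate below 0.035 m and z of pot_a in the frame of hotplate above 0.095 m and contact force between pot_b and tray between 0.5 and 3.5 N and z of pot_b in the frame of tray below 0.015 m and x of pot_b in the frame of tray between -0.062 and 0.062 m and y of pot_b in the frame of tray between -0.062 and 0.062 m and angle between each of pot_a, pot_b's own z axis and vertical below 0.175 rad and linear speed of each of pot_a, pot_b below 0.03 m/s) or (contact force between pot_b and hotplate above 3.5 N and horizontal distance between pot_b and hotplate below 0.035 m and z of pot_b in the frame of hotplate above 0.095 m and contact force between pot_a and tray between 0.5 and 3.5 N and z of pot_a in the frame of tray below 0.015 m and x of pot_a in the frame of tray between -0.062 and 0.062 m and y of pot_a in the frame of tray between -0.062 and 0.062 m and angle between each of pot_b, pot_a's own z axis and vertical below 0.175 rad and linear speed of each of pot_b, pot_a below 0.03 m/s))); the robot touches nothing.
It fails at once if a red pot is tipped more than 35 degrees (angle between any of pot_a, pot_b's own z axis and vertical above 0.61 rad).
It fails at once if a red pot is dropped (falls free of the fingers faster than 0.7 m/s, about 25 mm of fall) ((contact force between the fingers and pot_a below 0.05 N and linear speed of pot_a above 0.7 m/s) or (contact force between the fingers and pot_b below 0.05 N and linear speed of pot_b above 0.7 m/s)).
It also fails if it takes over 58 s, if anything falls off the work surface, if the arm or the gripper's body presses on something with over 40 N, if the wrist force passes 120 N, or if a joint passes its speed limit or range.

## Robot

A 6-joint arm with a two-finger parallel gripper is mounted at the origin on the work surface. World frame = base frame: x ahead of the robot, y to its left, z up, the work surface at z = 0. Lengths are in m, angles in rad, forces in N, time in s.
With the tool pointing down it reaches from about 0.325 to 0.775 m from the base axis. Payload 9.3 kg.
Tool frame: the origin (TCP) lies midway between the tips of the shut fingers; the grasp point (between the pads) lies 19 mm behind it (r.grip_depth is the distance from the TCP to the grasp point, in m); z points along the fingers, y is the line along which they close (so a half turn about z gives the same grasp; the last joint's range is limited). The gripper opens to 85 mm and grips with 20 to 120 N. Pads are 22 mm wide; open, the fingers measure 114 mm over their backs; the gripper's body (76 mm by 85 mm) begins 54 mm behind the grasp point. The pads swing forward as they close: fully open they stand 13 mm farther back than shut.
Start: joints at [0.986, 0.259, 0.021, 1.334, 0, 1.418], TCP at [0.23, 0.5, 0.231] pointing down, gripper open.
Joint ranges: [-3.04, 3.04], [-0.91, 1.82], [-1.04, 1.36], [-1.92, 1.95], [-1.52, 1.45], [-3.14, 3.14]. Speed limits (rad/s): [2.22, 2.22, 2.79, 3.14, 3.14, 3.14].

## Interface

Orientations are given as a unit quaternion [x, y, z, w].
In Python, from rig import telemetry, vision, job, r gives the robot as it stands. The module is installed in compiled form; this text tells all that it offers.
- The arm moves only by the shell command python3 -m creep 'ROWS'. ROWS is JSON, a list of rows, each a list of 3 entries, a list of its own where there are three numbers: the shift along the world's x, y, z in mm, then the turn, a rotation vector about the world's x, y, z in degrees, then the opening, from 0 (shut) to 1 (fully open). A call has 1 to 8 rows; each row is the pose to reach, as a shift and turn from the pose commanded when the call began; what a row does not reach only later rows make up. A row lasts 1/10 s, in which the tool goes at most 50 mm and 8.59 degrees, less where a joint would pass 70% of its speed; a pose out of reach is approached as far as the arm can. A call with a gripper value outside its range is refused whole. The fingers move at their own pace and stop on an object; the grip force is fixed at half the most. Time passes only in rows, so rows that repeat a pose let the fingers close. It gives the time, the measured TCP pose, the force, the opening and the grip force at its end, in the units of the state.
- telemetry.state(): the state, without advancing time (a new reading comes with each control period).
- vision.capture(name): name is "scene" or "top" or "wrist"; returns a dict with "img" (400x640x3 uint8, red, green, blue), "z_map" (400x640 float32, m along the optical axis (not along the pixel's ray), 0 where there is no reading), "camera_matrix" (3x3 intrinsics, pixels), "position" and "rotation" of the camera in the world. Camera axes: x right, y down, z forward; pixel columns grow to the right and rows downward; lengths in m; the calibration is good to about 2 mm. A picture is of the moment at which its call begins.
- job.sign_off(): hands the job in; it is judged then, once.
The state is a dict: "time_s": time; "joint_pos": joint angles; "joint_vel": joint speeds; "effort": joint torques, N m; "tool_pos": TCP position; "tcp_rot": TCP orientation; "force": force on the tool from outside, world axes, zero at the start; "wrist_torque": the same for the moment, N m; "gripper_width": opening from 0.0 (shut) to 1.0 (fully open); "grip_force": force on a finger pad.
Only numpy, scipy, OpenCV 4.12 (cv2) and the standard library are available. Lean on these libraries where they do the work, as an engineer would, in place of code of your own. Each camera call takes 0.05 s, during which the arm holds its last target. There are 200 camera calls.

## Working session

There is one attempt and no reset: what is moved stays moved. The work goes in short steps, Python scripts to look and compute and a shell command to move; the robot and the scene stay as the last step left them, time stands still between calls to the robot, and variables do not carry over. Pictures are saved under pics/ and viewed, at most 10 in all, crops included, and the job is handed in when it is done.

```bash
mkdir -p pics; cat > h.py <<'E'
from rig import telemetry, vision, job, r
import numpy as np, cv2
def cap(n, save=None):
    c=vision.capture(n)
    if save: cv2.imwrite('pics/'+save, cv2.cvtColor(c['img'],cv2.COLOR_RGB2BGR))
    np.savez(f'/tmp/{n}.npz',**c)
    return c
def world(c,u,v,z=None):
    K=np.array(c['camera_matrix']);R=np.array(c['rotation']);p=np.array(c['position'])
    if R.shape!=(3,3):
        from scipy.spatial.transform import Rotation as Ro
        R=Ro.from_quat(R).as_matrix()
    ray=R@np.linalg.solve(K,[u,v,1.])
    if z is None: return p+ray*float(c['z_map'][int(v),int(u)])
    return p+ray*(z-p[2])/ray[2]
E
python3 - <<'E'
from h import *
for n in('top','scene'):
    c=cap(n,n+'0.png'); print(n,c['position'],np.array(c['rotation']))
s=telemetry.state(); print(s)
E
```

```text
top [0.44519127 0.01374693 0.80911986] [-0.70458161  0.70521478 -0.05801689  0.05358089]
scene [0.96652526 0.04944963 0.59611437] [ 0.63620734  0.70772136 -0.22428726 -0.20991885]
{'time_s': 0.1, 'joint_pos': array([ 9.86393381e-01,  2.59134098e-01,  2.08407798e-02,  1.33368321e+00,
       -9.60889089e-08,  1.41823573e+00]), 'joint_vel': array([-0.00064969, -0.00201301,  0.00288427, -0.00044   ,  0.00163799,
       -0.00027833]), 'effort': array([ 5.39868211e-03, -5.56692302e+01,  3.45072019e+01,  1.15520420e-02,
       -2.16539415e-04,  1.27419560e-05]), 'tool_pos': array([0.23004827, 0.4993095 , 0.23072882]), 'tcp_rot': array([ 2.14247265e-01,  9.76779280e-01, -5.50507405e-04, -2.12509075e-04]), 'force': array([ 0.13138362, -0.12556073, -0.68303744]), 'wrist_torque': array([ 0.02417102,  0.04027913, -0.01477213]), 'grip_force': 0.0, 'gripper_width': 0.9979398464305532}
```

View pics/top0.png

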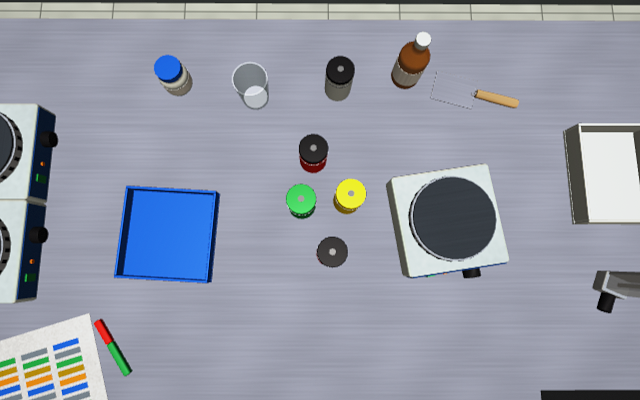

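View pics/scene0.png

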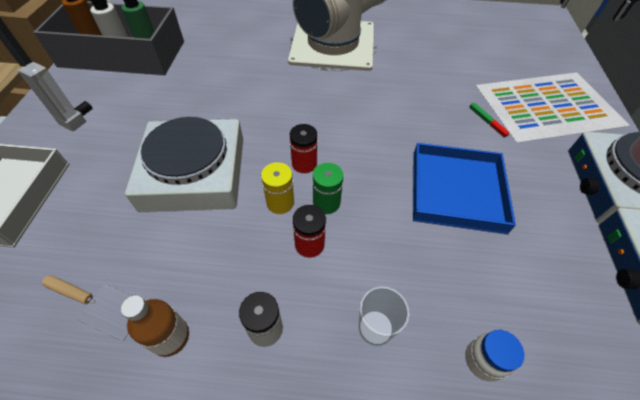

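The top view has the robot at the bottom and +y to the left. The red pots' lids are at about (313,148) and (332,252), with green at (301,199) and yellow at (350,195) between them. The bare disc is centred near (454,218) and the blue tray near (168,234). The scene view shows the same layout.

```bash
python3 - <<'E'
from h import *
c=dict(np.load('/tmp/top.npz'))
im=c['img']; 
P=[]
for nm,u,v in(('far',313.5,148),('green',301,199),('yel',350,194.5),('near',332.5,252),('disc',454,218)):
    w=world(c,u,v,None); print(nm,w.round(4), world(c,u,v,.1 if nm=='disc' else .092).round(4))
for u,v in((127,187),(219,192),(211,282),(115,277)): print('tray rim',world(c,u,v,.035).round(4),world(c,u,v).round(3))
# lid fits via depth: points with z .085-.096 (pots), ~.1 (disc)
K=c['camera_matrix'];from scipy.spatial.transform import Rotation as Ro
R=Ro.from_quat(c['rotation']).as_matrix();vv,uu=np.mgrid[:400,:640]
X=c['position']+(np.stack([uu,vv,np.ones_like(uu)],-1)@np.linalg.inv(K).T*c['z_map'][...,None])@R.T
m=((X[...,2]>.086)&(X[...,2]<.097)&(vv>120)&(vv<280)&(uu>270)&(uu<375)).astype('uint8')
n,l,st,ce=cv2.connectedComponentsWithStats(m)
for i in range(1,n):
    if st[i,4]>60:
        p=X[l==i]; print('lid',ce[i].round(1),st[i],((p.max(0)+p.min(0))/2).round(4),(p.max(0)-p.min(0)).round(3),np.median(p[:,2]).round(4))
d=((im.sum(-1)<200)&(X[...,2]>.09)&(X[...,2]<.11)&(uu>400)&(uu<510)&(vv>160)&(vv<275)); p=X[d]
print('disc',((p.max(0)+p.min(0))/2).round(4),(p.max(0)-p.min(0)).round(3),np.median(p[:,2]))
cv2.imwrite('pics/crop.png',cv2.resize(cv2.cvtColor(im[120:290,260:400],cv2.COLOR_RGB2BGR),None,fx=3.4,fy=3.4,interpolation=cv2.INTER_CUBIC))
s=telemetry.state(); print(Ro.from_quat(s['tcp_rot']).as_matrix().round(3))
E
```

```text
far [0.6541 0.0068 0.0923] [0.6542 0.0068 0.092 ]
green [0.5575 0.0298 0.0923] [0.5576 0.0298 0.092 ]
yel [ 0.5658 -0.0601  0.0927] [ 0.5659 -0.0601  0.092 ]
near [ 0.4612 -0.0269  0.093 ] [ 0.4612 -0.027   0.092 ]
disc [ 0.5214 -0.2458  0.1012] [ 0.5215 -0.2462  0.1   ]
tray rim [0.5907 0.3761 0.035 ] [0.591 0.377 0.033]
tray rim [0.5806 0.1936 0.035 ] [ 0.587  0.202 -0.001]
tray rim [0.406  0.2027 0.035 ] [0.404 0.211 0.001]
tray rim [0.4157 0.3864 0.035 ] [ 0.414  0.403 -0.001]
lid [313.1 147.5] [299 133  30  30 672] [0.656  0.0067 0.0908] [0.056 0.054 0.01 ] 0.092
lid [350.6 192.7] [336 178  30  30 707] [ 0.57   -0.0612  0.0909] [0.055 0.054 0.01 ] 0.0919
lid [300.7 198.1] [286 184  30  30 707] [0.559  0.0308 0.0909] [0.054 0.053 0.01 ] 0.092
lid [332.1 251. ] [317 236  31  31 748] [ 0.4632 -0.0262  0.0923] [0.054 0.054 0.008] 0.092
disc [ 0.5229 -0.2461  0.0977] [0.145 0.147 0.015] 0.09993693043369822
[[-0.908  0.419 -0.001]
 [ 0.419  0.908 -0.001]
 [ 0.    -0.001 -1.   ]]
```

View pics/crop.png

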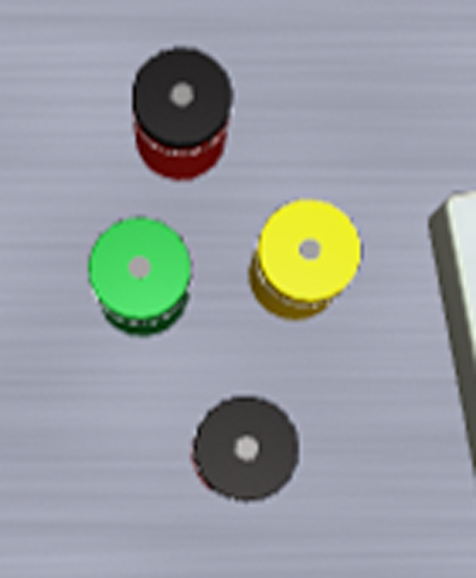

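The crop confirms the lid centres at (313.2,147.9) and (332.4,252.1) in full-image pixels, with the black lid discs clean. I'm going to the near pot at (0.462, −0.0265), closing along y.

```bash
python3 -m creep '[[[15,-35,0],[0,0,3],1],[[33,-75,0],[0,0,8],1],[[51,-115,0],[0,0,13],1],[[69,-155,0],[0,0,18],1],[[87,-195,0],[0,0,22],1],[[105,-235,0],[0,0,24.8],1],[[122,-275,0],[0,0,24.8],1],[[140,-315,0],[0,0,24.8],1]]'; python3 -c "
from h import *;print(telemetry.state()['joint_pos'])"
```

```text
time_s: 0.9
tool_pos: [0.3703, 0.1828, 0.2312]
tcp_rot: [-0.001, 1.0, 0.0, 0.0]
force: [1.0, 0.4, -0.0]
gripper_width: 1.0
grip_force: 0.0
[ 2.54808917e-01  2.39040467e-02 -2.62418136e-01  1.28446247e+00
 -3.17622288e-07  2.53408777e-01]
```

```bash
python3 -m creep '[[[18,-42,0],[0,0,0],1],[[37,-84,0],[0,0,0],1],[[55,-126,0],[0,0,0],1],[[74,-168,0],[0,0,0],1],[[88,-200,-10],[0,0,0],1],[[92,-209,-35],[0,0,0],1],[[92,-209,-60],[0,0,0],1],[[92,-209,-60],[0,0,0],1]]'; python3 -c "
from h import *;cap('wrist','w1.png')"
```

```text
time_s: 1.7
tool_pos: [0.4605, -0.0246, 0.1684]
tcp_rot: [0.0, 1.0, 0.001, -0.003]
force: [0.1, -0.0, 1.0]
gripper_width: 0.998
grip_force: 0.0
```

View pics/w1.png

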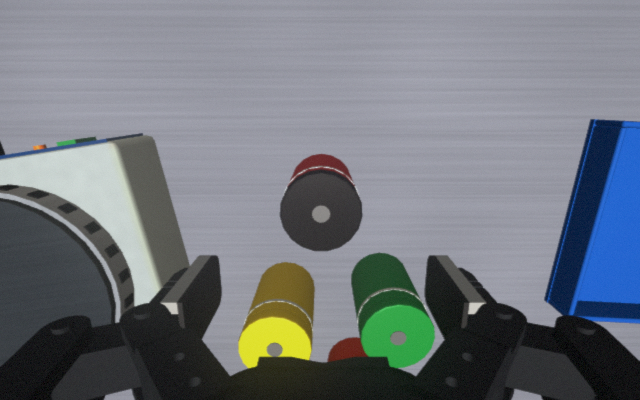

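The wrist view has the near red lid's centre at (321,214), midway between the open fingers, with yellow and green further away. I'll refine its position from this image.

```bash
python3 - <<'E'
from h import *
c=dict(np.load('/tmp/wrist.npz'));print(world(c,321,214),world(c,321,214,.092)); print(telemetry.state()['tool_pos'])
E
```

```text
[ 0.46268686 -0.02535697  0.09242041] [ 0.46282153 -0.0253579   0.092     ]
[ 0.46123575 -0.024447    0.17034507]
```

```bash
python3 -m creep '[[[1,-1,-30],[0,0,0],1],[[1,-1,-60],[0,0,0],1],[[1,-1,-85],[0,0,0],1],[[1,-1,-105],[0,0,0],1],[[1,-1,-118],[0,0,0],1],[[1,-1,-126],[0,0,0],1],[[1,-1,-126],[0,0,0],1],[[1,-1,-126],[0,0,0],1]]' && python3 -m creep '[[[0,0,0],[0,0,0],0.5],[[0,0,0],[0,0,0],0.4],[[0,0,0],[0,0,0],0],[[0,0,0],[0,0,0],0],[[0,0,0],[0,0,0],0],[[0,0,0],[0,0,0],0],[[0,0,0],[0,0,0],0],[[0,0,0],[0,0,0],0]]'
```

```text
time_s: 2.55
tool_pos: [0.4638, -0.0254, 0.0463]
tcp_rot: [-0.001, 1.0, -0.0, 0.001]
force: [-0.5, -0.5, -0.5]
gripper_width: 1.003
grip_force: 0.0
time_s: 3.35
tool_pos: [0.4637, -0.0257, 0.0463]
tcp_rot: [-0.001, 1.0, -0.0, 0.001]
force: [-2.4, -0.9, 7.9]
gripper_width: 0.648
grip_force: 62.1
```

```bash
python3 -m creep '[[[0,0,4],[0,0,0],0],[[0,0,10],[0,0,0],0],[[0,0,18],[0,0,0],0],[[0,0,28],[0,0,0],0],[[0,0,36],[0,0,0],0],[[0,0,40],[0,0,0],0],[[0,0,40],[0,0,0],0],[[0,0,40],[0,0,0],0]]' && python3 -m creep '[[[0,0,0],[0,0,0],0],[[0,0,0],[0,0,0],0],[[0,0,0],[0,0,0],0]]'; python3 -c "
from h import *
for i in range(3): cap('wrist','w2.png');s=telemetry.state();print(s['force'],s['tool_pos'])"
```

```text
time_s: 4.15
tool_pos: [0.4631, -0.0255, 0.0852]
tcp_rot: [-0.001, 1.0, -0.0, -0.0]
force: [0.0, -0.3, -1.4]
gripper_width: 0.648
grip_force: 63.5
time_s: 4.45
tool_pos: [0.4631, -0.0255, 0.085]
tcp_rot: [-0.001, 1.0, 0.0, -0.0]
force: [-0.2, -0.4, -0.5]
gripper_width: 0.65
grip_force: 63.5
[-0.35305138  0.25299469 -1.99130311] [ 0.46308509 -0.025469    0.085081  ]
[-0.14891175  0.45852254 -1.38636648] [ 0.4630952  -0.02546234  0.08513809]
[-0.53532096 -0.94183821 -1.20937948] [ 0.4631388  -0.0254833   0.08516027]
```

View pics/w2.png

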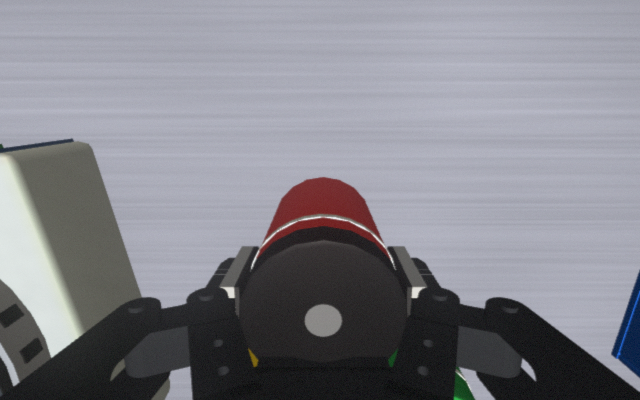

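The pot is held centred between the pads, lid dot at (323,320). The load is about 1.4 N, so this is the light pot and it goes to the blue tray at (0.498, 0.290).

```bash
python3 -m creep '[[[0,0,20],[0,0,0],0],[[0,10,40],[0,0,0],0],[[0,35,45],[0,0,0],0],[[4,70,45],[0,0,0],0],[[8,105,45],[0,0,0],0],[[14,140,45],[0,0,0],0],[[20,175,45],[0,0,0],0],[[24,205,45],[0,0,0],0]]' && python3 -m creep '[[[3,32,0],[0,0,0],0],[[7,64,0],[0,0,0],0],[[10,92,0],[0,0,0],0],[[11,106,0],[0,0,0],0],[[11,111,-5],[0,0,0],0],[[11,111,-20],[0,0,0],0],[[11,111,-35],[0,0,0],0],[[11,111,-45],[0,0,0],0]]' && python3 -m creep '[[[0,0,0],[0,0,0],0],[[0,0,0],[0,0,0],0],[[0,0,0],[0,0,0],0]]'; python3 -c "
from h import *
cap('top','t2.png');print(telemetry.state()['force'])"
```

```text
time_s: 5.4
tool_pos: [0.4873, 0.1813, 0.1303]
tcp_rot: [-0.001, 1.0, 0.0, 0.0]
force: [1.5, -0.3, -1.4]
gripper_width: 0.651
grip_force: 64.0
time_s: 6.2
tool_pos: [0.4977, 0.2894, 0.084]
tcp_rot: [-0.0, 1.0, -0.0, -0.001]
force: [-0.8, -0.3, -1.0]
gripper_width: 0.646
grip_force: 64.0
time_s: 6.5
tool_pos: [0.4986, 0.2904, 0.086]
tcp_rot: [-0.0, 1.0, 0.0, 0.0]
force: [-0.3, -0.3, -1.7]
gripper_width: 0.647
grip_force: 64.0
[-0.54596181 -0.54780872 -1.67356169]
```

View pics/t2.png

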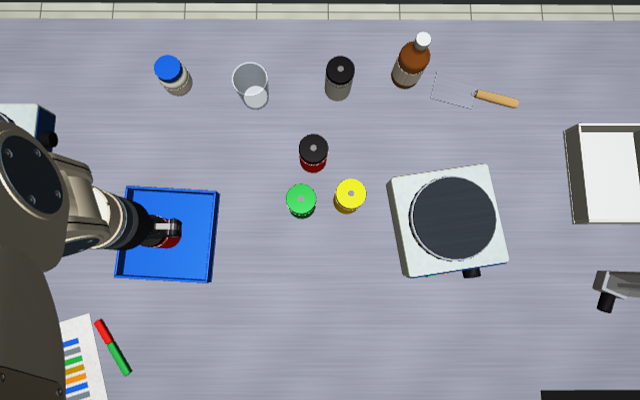

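The pot is over the middle of the tray, around (168,233), and nothing else has moved. Now lowering it gently.

```bash
python3 -m creep '[[[0,0,-12],[0,0,0],0],[[0,0,-22],[0,0,0],0],[[0,0,-28],[0,0,0],0],[[0,0,-31],[0,0,0],0],[[0,0,-33],[0,0,0],0],[[0,0,-34],[0,0,0],0],[[0,0,-34],[0,0,0],0],[[0,0,-34],[0,0,0],0]]'
```

```text
time_s: 7.35
tool_pos: [0.4984, 0.2906, 0.0515]
tcp_rot: [-0.001, 1.0, 0.0, 0.0]
force: [-0.3, 0.6, -0.9]
gripper_width: 0.649
grip_force: 64.1
```

```bash
python3 -m creep '[[[0,0,-1],[0,0,0],0],[[0,0,-1.5],[0,0,0],0],[[0,0,-2],[0,0,0],0],[[0,0,-2],[0,0,0],0],[[0,0,-2],[0,0,0],0]]'
```

```text
time_s: 7.85
tool_pos: [0.4985, 0.2906, 0.0513]
tcp_rot: [-0.001, 1.0, 0.0, 0.001]
force: [-5.8, -3.3, 17.1]
gripper_width: 0.646
grip_force: 65.7
```

Contact with the tray floor (17 N). I'll back off 1 mm, open, and rise.

```bash
python3 -m creep '[[[0,0,1],[0,0,0],0],[[0,0,1],[0,0,0],0.7],[[0,0,1],[0,0,0],0.8],[[0,0,1],[0,0,0],1],[[0,0,1],[0,0,0],1],[[0,0,1],[0,0,0],1],[[0,0,1],[0,0,0],1],[[0,0,1],[0,0,0],1]]' && python3 -m creep '[[[0,0,5],[0,0,0],1],[[0,0,15],[0,0,0],1],[[0,0,35],[0,0,0],1],[[0,0,65],[0,0,0],1],[[0,0,100],[0,0,0],1],[[0,0,130],[0,0,0],1],[[0,0,150],[0,0,0],1],[[0,0,150],[0,0,0],1]]'; python3 -c "
from h import *
c=cap('wrist','w3.png');m=((c['img'].max(-1)<90)*255).astype('uint8')"
```

```text
time_s: 8.65
tool_pos: [0.4982, 0.2905, 0.0502]
tcp_rot: [-0.0, 1.0, -0.0, -0.0]
force: [0.0, 0.5, -0.4]
gripper_width: 1.005
grip_force: 0.0
time_s: 9.45
tool_pos: [0.4993, 0.291, 0.2043]
tcp_rot: [-0.001, 1.0, 0.001, 0.003]
force: [0.7, 0.2, 0.3]
gripper_width: 0.998
grip_force: 0.0
```

View pics/w3.png

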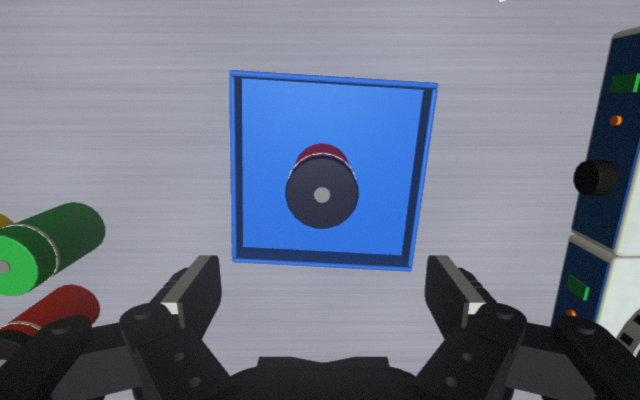

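The light pot stands upright in mid-tray, lid dot at (322,195). Next, the far red pot at (0.655, 0.007).

```bash
python3 -m creep '[[[15,-28,0],[0,0,0],1],[[38,-70,0],[0,0,0],1],[[61,-112,0],[0,0,0],1],[[84,-154,0],[0,0,0],1],[[107,-196,0],[0,0,0],1],[[130,-238,0],[0,0,0],1],[[148,-270,0],[0,0,0],1],[[156,-284,0],[0,0,0],1]]' && python3 -m creep '[[[0,0,-20],[0,0,0],1],[[0,0,-35],[0,0,0],1],[[0,0,-35],[0,0,0],1],[[0,0,-35],[0,0,0],1]]'; python3 -c "
from h import *
c=cap('wrist','w4.png');print(telemetry.state()['tool_pos'])"
```

```text
time_s: 10.3
tool_pos: [0.6549, 0.0033, 0.1987]
tcp_rot: [0.001, 1.0, -0.0, -0.001]
force: [-1.1, 1.5, -0.6]
gripper_width: 1.002
grip_force: 0.0
time_s: 10.7
tool_pos: [0.6538, 0.0071, 0.1652]
tcp_rot: [-0.001, 1.0, 0.0, -0.001]
force: [0.7, -0.4, 0.6]
gripper_width: 1.003
grip_force: 0.0
[0.65416811 0.00704377 0.16585477]
```

View pics/w4.png

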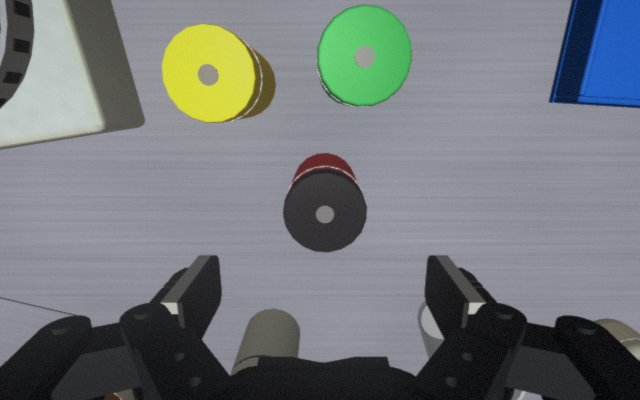

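The wrist view has the far red lid's dot at (325,214), about 2 mm to +y of centre. I'm correcting for that and descending.

```bash
python3 -m creep '[[[1,2,-30],[0,0,0],1],[[1,2,-60],[0,0,0],1],[[1,2,-85],[0,0,0],1],[[1,2,-105],[0,0,0],1],[[1,2,-115],[0,0,0],1],[[1,2,-120],[0,0,0],1],[[1,2,-120],[0,0,0],1],[[1,2,-120],[0,0,0],1]]' && python3 -m creep '[[[0,0,0],[0,0,0],0.5],[[0,0,0],[0,0,0],0.4],[[0,0,0],[0,0,0],0],[[0,0,0],[0,0,0],0],[[0,0,0],[0,0,0],0],[[0,0,0],[0,0,0],0],[[0,0,0],[0,0,0],0],[[0,0,0],[0,0,0],0]]'
```

```text
time_s: 11.55
tool_pos: [0.6558, 0.0085, 0.0465]
tcp_rot: [-0.001, 1.0, -0.0, 0.001]
force: [-0.0, 0.6, 0.3]
gripper_width: 1.001
grip_force: 0.0
time_s: 12.35
tool_pos: [0.6556, 0.0083, 0.0463]
tcp_rot: [-0.0, 1.0, -0.0, 0.001]
force: [-1.1, -0.7, 6.8]
gripper_width: 0.639
grip_force: 63.0
```

```bash
python3 -m creep '[[[0,0,3],[0,0,0],0],[[0,0,7],[0,0,0],0],[[0,0,14],[0,0,0],0],[[0,0,22],[0,0,0],0],[[0,0,28],[0,0,0],0],[[0,0,30],[0,0,0],0],[[0,0,30],[0,0,0],0],[[0,0,30],[0,0,0],0]]' && python3 -m creep '[[[0,0,0],[0,0,0],0],[[0,0,0],[0,0,0],0],[[0,0,0],[0,0,0],0]]'; python3 -c "
from h import *
print(telemetry.state()['force'])"
```

```text
time_s: 13.15
tool_pos: [0.655, 0.0085, 0.0751]
tcp_rot: [-0.001, 1.0, 0.0, -0.0]
force: [-0.5, 1.0, -5.8]
gripper_width: 0.64
grip_force: 64.4
time_s: 13.45
tool_pos: [0.6551, 0.0085, 0.0751]
tcp_rot: [-0.001, 1.0, 0.0, -0.0]
force: [1.0, -0.1, -7.2]
gripper_width: 0.64
grip_force: 64.4
[ 0.96754488 -0.14634803 -7.17426169]
```

About 6.5 N, so this is the heavy pot and it goes to the disc at (0.522, −0.246).

```bash
python3 -m creep '[[[0,0,10],[0,0,0],0],[[0,0,25],[0,0,0],0],[[0,0,45],[0,0,0],0],[[0,0,65],[0,0,0],0],[[0,0,85],[0,0,0],0],[[0,0,105],[0,0,0],0],[[0,0,118],[0,0,0],0],[[0,0,125],[0,0,0],0]]' && python3 -m creep '[[[-5,-10,0],[0,0,0],0],[[-16,-30,0],[0,0,0],0],[[-29,-55,0],[0,0,0],0],[[-42,-80,0],[0,0,0],0],[[-55,-105,0],[0,0,0],0],[[-68,-130,0],[0,0,0],0],[[-81,-155,0],[0,0,0],0],[[-94,-180,0],[0,0,0],0]]' && python3 -m creep '[[[-11,-22,0],[0,0,0],0],[[-22,-43,0],[0,0,0],0],[[-31,-60,0],[0,0,0],0],[[-37,-70,0],[0,0,0],0],[[-39,-75,0],[0,0,0],0],[[-39,-75,0],[0,0,0],0],[[-39,-75,0],[0,0,0],0]]'; python3 -c "
from h import *
cap('scene','s2.png');print(telemetry.state()['tool_pos'])"
```

```text
time_s: 14.25
tool_pos: [0.6556, 0.0085, 0.2025]
tcp_rot: [-0.001, 1.0, -0.0, 0.001]
force: [-0.3, 0.3, -6.3]
gripper_width: 0.645
grip_force: 64.8
time_s: 15.05
tool_pos: [0.5597, -0.1727, 0.1995]
tcp_rot: [-0.0, 1.0, 0.0, -0.001]
force: [-0.2, -0.8, -6.1]
gripper_width: 0.642
grip_force: 64.9
time_s: 15.75
tool_pos: [0.5224, -0.246, 0.2001]
tcp_rot: [-0.001, 1.0, 0.0, -0.0]
force: [-0.6, 0.4, -6.2]
gripper_width: 0.64
grip_force: 65.1
[ 0.52245841 -0.2458398   0.20020247]
```

View pics/s2.png

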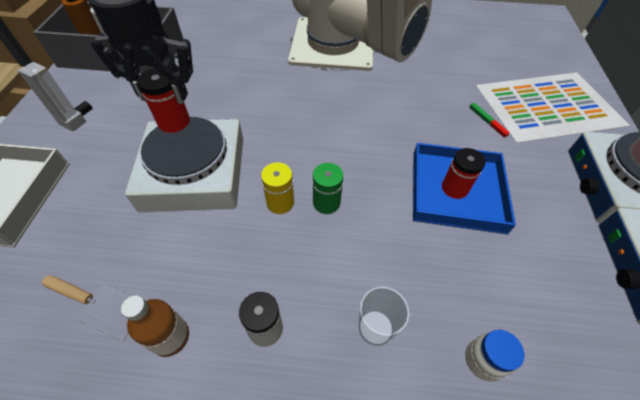

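The heavy pot hangs upright above the disc, near (165,110), and the light pot stands in the tray at (462,175). Lowering in stages.

```bash
python3 -m creep '[[[0,0,-12],[0,0,0],0],[[0,0,-26],[0,0,0],0],[[0,0,-38],[0,0,0],0],[[0,0,-46],[0,0,0],0],[[0,0,-50],[0,0,0],0],[[0,0,-52],[0,0,0],0],[[0,0,-52],[0,0,0],0],[[0,0,-52],[0,0,0],0]]' && python3 -m creep '[[[0,0,-0.5],[0,0,0],0],[[0,0,-1],[0,0,0],0],[[0,0,-1],[0,0,0],0],[[0,0,-1],[0,0,0],0]]'
```

```text
time_s: 16.6
tool_pos: [0.5224, -0.2466, 0.1487]
tcp_rot: [-0.001, 1.0, -0.0, 0.0]
force: [-0.0, 0.2, -4.8]
gripper_width: 0.634
grip_force: 65.1
time_s: 17.0
tool_pos: [0.5222, -0.2465, 0.1473]
tcp_rot: [-0.001, 1.0, -0.0, 0.0]
force: [0.4, -0.6, -6.4]
gripper_width: 0.644
grip_force: 65.1
```

```bash
python3 -m creep '[[[0,0,-0.5],[0,0,0],0],[[0,0,-1],[0,0,0],0],[[0,0,-1.5],[0,0,0],0],[[0,0,-1.5],[0,0,0],0],[[0,0,-1.5],[0,0,0],0]]'
```

```text
time_s: 17.5
tool_pos: [0.5222, -0.2466, 0.1463]
tcp_rot: [-0.0, 1.0, -0.0, 0.0]
force: [-2.0, 1.2, 3.2]
gripper_width: 0.639
grip_force: 65.6
```

Contact made; opening and rising straight up.

```bash
python3 -m creep '[[[0,0,0],[0,0,0],0.7],[[0,0,0],[0,0,0],0.8],[[0,0,0],[0,0,0],1],[[0,0,0],[0,0,0],1],[[0,0,0],[0,0,0],1],[[0,0,0],[0,0,0],1],[[0,0,0],[0,0,0],1],[[0,0,0],[0,0,0],1]]' && python3 -m creep '[[[0,0,5],[0,0,0],1],[[0,0,15],[0,0,0],1],[[0,0,35],[0,0,0],1],[[0,0,65],[0,0,0],1],[[0,0,100],[0,0,0],1],[[0,0,115],[0,0,0],1],[[0,0,120],[0,0,0],1],[[0,0,120],[0,0,0],1]]'; python3 -c "
from h import *
cap('wrist','w5.png');c=cap('scene');cv2.imwrite('pics/both.png',np.vstack([cv2.imread('pics/w5.png')[:300],cv2.cvtColor(c['img'],cv2.COLOR_RGB2BGR)[:260]]))"
```

```text
time_s: 18.3
tool_pos: [0.5221, -0.2465, 0.1458]
tcp_rot: [-0.001, 1.0, 0.0, -0.0]
force: [-0.1, -0.0, 0.5]
gripper_width: 1.001
grip_force: 0.0
time_s: 19.1
tool_pos: [0.5223, -0.2466, 0.2665]
tcp_rot: [-0.001, 1.0, -0.0, 0.001]
force: [-0.6, -0.9, -0.0]
gripper_width: 1.001
grip_force: 0.0
```

View pics/both.png

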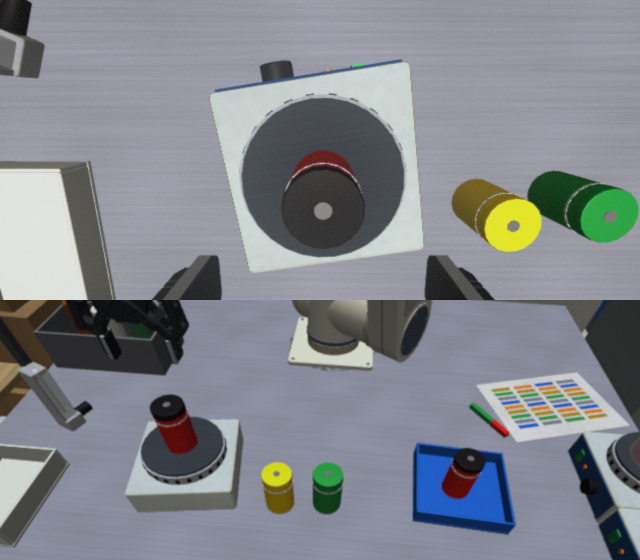

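The heavy pot stands upright mid-disc, lid dot at (323,211), and the light pot stands in the tray. The gripper is clear of both.

```bash
python3 -c "
from h import *
print(job.sign_off())"
```

```text
the job is handed in; nothing more can be done
None
```

The heavy pot (about 6.5 N on the lift) stands upright in the middle of the bare hotplate and the light pot (about 1.4 N) stands in the blue tray; I handed the job in at about 19 s with the gripper clear, and sign-off returned no verdict.

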